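# Wedge the vial block tight in the heater

## Task

With the blue mallet with white faces, not the steel hammer with the green handle, tap the orange wedge endways into the dry-block heater until it stops and is fully home; then draw the mallet back off it and give it one more tap to be sure that it is tight. Lay the mallet back down flat on the bench, clear of the wedge. Do not touch the wedge with the gripper, and leave the steel hammer where it lies.

Things in the scene. Friction and masses are not known exactly. Their poses are not given: they have to be found in the camera images.
- mallet: Soft-faced mallet: blue head 30 x 80 x 30 mm with white round faces at y = +40 and -40 mm, 15 mm up; pale wood handle along -x to -200 mm, 22 mm wide, 4 to 26 mm above the bench as it lies (end knob 28 x 30 mm). Origin: underside of the head's centre, z up. 0.25 to 0.4 kg, balances 40 mm from the origin; hold the handle 50 mm from it.
- wedge_head (a point): Middle of the orange wedge's striking face, 55 mm above the bench: an upright square 40 x 40 mm that faces its own -y, towards the middle of the bench. +y is the way it is driven, z up, +x the side of the vial block. It moves with the wedge. Before the face and to its -x side the room is free, so the mallet's handle can point to -x.
- wedge (a joint): How far the orange wedge is in, m: it slides along wedge_head's +y from 0 to 0.040, where its slanting side meets the block and it stops dead (fully home). It starts between 0 and 0.015. Pushing it takes about 5 N all the way; it stays where it is left.
- heater: White dry-block heater, fixed, 200 x 200 x 35 mm; origin under its centre, axes as wedge_head's. On it: aluminium block with vials, x -40 to 85, y -65 to 65 mm, 103 mm high; steel fence x -75 to -55, y -75 to 95 mm, 65 mm high; between them the wedge, its striking face at x -39, y -165 (joint 0) to -125 mm (home).
- hammer: Bystander, not to be used or moved: a steel hammer of the mallet's shape and size with a bare steel head and green handle; origin and axes as the mallet's. It lies beside the mallet, to its left or right, heads at least 130 mm apart between centres.

How it is judged:
On the way, in this order (a step that is already met when the one before it is completed fails the run):
1. the wedge is fully home (within 2.5 mm of its stop), with the mallet against it (value of joint wedge above 0.0375 m and contact force between mallet and wedge above 0.3 N).
2. the mallet is drawn back off the wedge by about 10 mm or more (horizontal distance between mallet and wedge_head above 0.052 m), for 0.05 s.
3. one more tap of the mallet (over 2 N) finds the wedge tight (value of joint wedge above 0.0375 m and contact force between mallet and wedge above 2 N).
At the end, for the whole second after the job is handed in: The wedge is within 2.5 mm of its stop (joint above 0.0375) and the mallet lies at rest flat on the bench, the same way up as it was found (underside below 8 mm, within 7 degrees of level), its head's centre more than 60 mm from the wedge's striking face (value of joint wedge above 0.0375 m and height (world z) of mallet below 0.008 m and angle between mallet's own z axis and vertical below 0.12 rad and horizontal distance between mallet and wedge_head above 0.06 m and linear speed of mallet below 0.02 m/s); the robot touches nothing.
It fails at once if the gripper or arm touches the wedge (contact force between any of the fingers, the arm and wedge above 0.5 N).
It fails at once if the steel hammer is moved by more than 30 mm (distance of hammer from where it was at the start of the episode above 0.03 m).
It also fails if it takes over 51 s, if anything falls off the work surface, if the arm or the gripper's body presses on something with over 40 N, if the wrist force passes 120 N, or if a joint passes its speed limit or range.

## Robot

A 6-joint arm with a two-finger parallel gripper is mounted at the origin on the work surface. World frame = base frame: x ahead of the robot, y to its left, z up, the work surface at z = 0. Lengths are in m, angles in rad, forces in N, time in s.
With the tool pointing down it reaches from about 0.25 to 0.775 m from the base axis. Payload 4 kg.
Tool frame: the origin (TCP) lies between the finger pads; the fingertips stand 14 mm ahead of it and the grasp point (between the pads) lies 5 mm behind it; z points along the fingers, x is the direction in which the jaws open and shut, and the axes are right-handed (so a half turn about z gives the same grasp; the last joint's range is limited). The gripper opens to 85 mm and grips with 20 to 120 N. Pads are 22 mm wide; open, the fingers measure 114 mm over their backs; the gripper's body (76 mm by 85 mm) begins 54 mm behind the grasp point. The pads swing forward as they close: fully open they stand 13 mm farther back than shut.
Start: joints at [1.212, 0.087, 1.371, -0, 1.684, -0.103], TCP at [0.139, 0.532, 0.245] pointing down, gripper open.
Joint ranges: [-3.1, 3.1], [-0.76, 2.03], [0.27, 2.55], [-1.08, 4.22], [0.17, 2.65], [-2.57, 2.57]. Speed limits (rad/s): [2.79, 2.79, 3.14, 3.14, 3.14, 3.14].

## Interface

Orientations are given as a rotation vector (axis times angle).
In Python, from cell import read_state, read_camera, get_calibration, job_done gives the robot as it stands. The module is installed in compiled form; this text tells all that it offers.
- The arm moves only by the tool drive_tool, never from a script. Its argument "steps" is a list of rows, each a list of 3 entries, a list of its own where there are three numbers: the gripper command: -1 is fully open, 1 is shut, values between are in proportion, then the shift along the world's x, y, z in m, then the turn, a rotation vector about the world's x, y, z in degrees. A call has 1 to 20 rows; each row is the pose to reach, as a shift and turn from the pose commanded when the call began; what a row does not reach only later rows make up. A row lasts 1/12 s, in which the tool goes at most 41.7 mm and 7.16 degrees, less where a joint would pass 70% of its speed; a pose out of reach is approached as far as the arm can. A call with a gripper value outside its range is refused whole. The fingers move at their own pace and stop on an object; "force" is the grip in N (left out, the last holds). Time passes only in rows, so rows that repeat a pose let the fingers close. It gives the time, the measured TCP pose, the force and the opening at its end, in the units of the state.
- read_state(): the state, without advancing time (a new reading comes with each control period).
- read_camera(name): name is "scene" or "top" or "wrist"; returns the picture (420x560x3 uint8, red, green, blue); there is no depth.
- get_calibration(name): a dict with "camera_matrix" (3x3 intrinsics, pixels), "eye" and "orientation" of the camera in the world. Camera axes: x right, y up, looking along -z (the intrinsics and any distortion apply to the point x, -y, -z); pixel columns grow to the right and rows downward; lengths in m; the calibration is good to about 2 mm. A picture is of the moment at which its call begins: read the wrist's pose just before it. get_calibration takes no time and is no camera call; for the wrist camera it gives the pose at the moment of the call.
- job_done(): hands the job in, once; it reports no verdict.
The state is a dict: "time": time; "q": joint angles; "qd": joint speeds; "tau": joint torques, N m; "position": TCP position; "ee_rot": TCP orientation; "force": force on the tool from outside, world axes, zero at the start; "torque": the same for the moment, N m; "finger_gap": finger opening in m.
Only numpy, scipy, OpenCV 4.12 (cv2) and the standard library are available. Lean on these libraries where they do the work, as an engineer would, in place of code of your own. Each camera call takes 0.05 s, during which the arm holds its last target.

## Working session

There is one attempt and no reset: what is moved stays moved. The work goes in short steps, Python scripts to look and compute and a tool call to move; the robot and the scene stay as the last step left them, time stands still between calls to the robot, and variables do not carry over. Pictures are saved under pics/ and viewed, and the job is handed in when it is done.

Besides the shell and the picture viewer there is one more tool, called after ">>>" as a command line: name --argument value ..., lists and objects as JSON in quotes. drive_tool: Moves the arm, as the interface text tells. Its arguments: {"type":"object","properties":{"steps":{"type":"array"},"force":{"type":"number"}},"required":["steps"]}

```bash
mkdir -p pics; cat > h.py <<'E'
import numpy as np, cv2
from cell import *
def snap(name,fn):
    im=read_camera(name); cv2.imwrite('pics/'+fn,cv2.cvtColor(im,cv2.COLOR_RGB2BGR)); return im
def ray(c,u,v):
    K=np.array(c['camera_matrix']);R=np.array(c['orientation'])
    if R.shape!=(3,3):
        from scipy.spatial.transform import Rotation as Ro
        R=Ro.from_rotvec(R).as_matrix() if R.size==3 else Ro.from_quat(R).as_matrix()
    p=np.linalg.inv(K)@[u,v,1]; d=R@np.array([p[0],-p[1],-p[2]]); return np.array(c['eye']),d
def onplane(c,u,v,z):
    e,d=ray(c,u,v); return e+d*(z-e[2])/d[2]
E
python3 - <<'E'
from h import *
for n in ('top','scene'):
    snap(n,n+'0.png'); print(n,get_calibration(n))
s=read_state();print(s['time'],s['position'],s['ee_rot'],s['finger_gap'],s['force'])
E
```

```text
top {'camera_matrix': array([[444.20041439,   0.        , 279.8812702 ],
       [  0.        , 444.20041439, 214.09712684],
       [  0.        ,   0.        ,   1.        ]]), 'eye': array([ 0.49314211, -0.06436654,  1.03451271]), 'orientation': array([ 0.08390875, -0.044881  , -1.54950308])}
scene {'camera_matrix': array([[478.70104574,   0.        , 280.47873413],
       [  0.        , 478.70104574, 198.84986467],
       [  0.        ,   0.        ,   1.        ]]), 'eye': array([ 0.97035799, -0.44976217,  0.82770935]), 'orientation': array([0.58290866, 0.2444524 , 0.71430353])}
0.1 [0.13902096 0.53170394 0.24427461] [ 2.48583719  1.91929351 -0.00258808] 0.08540853497430104 [-0.15719381  0.13921802  0.10961958]
```

View pics/top0.png

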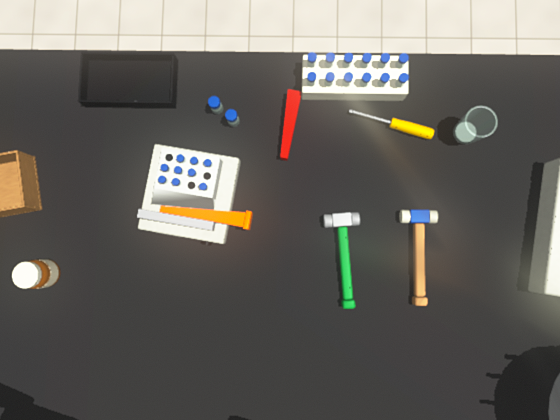

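View pics/scene0.png

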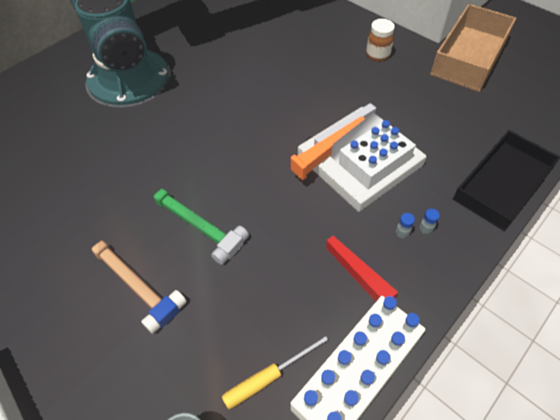

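The top view shows the blue mallet head at about (419,216) with its handle running down to (420,300). The steel hammer head is at (342,219), and the wedge's striking face is near (250,220). Next I'll measure these with masks.

```bash
python3 - <<'E'
from h import *
im=cv2.cvtColor(cv2.imread('pics/top0.png'),cv2.COLOR_BGR2HSV); sc=cv2.cvtColor(cv2.imread('pics/scene0.png'),cv2.COLOR_BGR2HSV)
ct=get_calibration('top'); cs=get_calibration('scene')
def blob(h,lo,hi,x0,x1,y0,y1):
    m=cv2.inRange(h,lo,hi); k=np.zeros_like(m);k[y0:y1,x0:x1]=255;m&=k
    n,l,st,ce=cv2.connectedComponentsWithStats(m); i=1+np.argmax(st[1:,4]); 
    pts=np.argwhere(l==i)[:,::-1].astype(np.float32); return pts,ce[i],st[i]
# head blue
p,c,st=blob(im,(105,120,60),(130,255,255),390,450,200,235); print('blue',c,st,onplane(ct,*c,0.030), cv2.minAreaRect(p))
# whole head incl white
p,c,st=blob(im,(0,0,110),(180,255,255),390,450,200,230);print('headall',c,st)
# handle wood
p,c,st=blob(im,(5,60,90),(25,200,255),390,450,222,320); print('wood',c,st)
for r in range(225,306,10):
    q=p[p[:,1]==r]; a=onplane(ct,q[:,0].min(),r,.026);b=onplane(ct,q[:,0].max()+1,r,.026); print(r,q[:,0].min(),q[:,0].max(),((a+b)/2).round(4), np.linalg.norm(a-b).round(4))
print('tail',onplane(ct,420,p[:,1].max()+1,.026))
# wedge orange
p,c,st=blob(im,(5,200,120),(22,255,255),150,270,190,245);print('orange',c,st)
hull=cv2.approxPolyDP(cv2.convexHull(p.astype(np.int32)),1.5,True)[:,0]
for u,v in hull: print(u,v,onplane(ct,u,v,.075).round(4),onplane(ct,u,v,.035).round(4))
p,c,st=blob(sc,(5,200,60),(22,255,255),280,370,105,185);print('orange sc',c,st)
hull=cv2.approxPolyDP(cv2.convexHull(p.astype(np.int32)),1.5,True)[:,0]
for u,v in hull: print(u,v,onplane(cs,u,v,.075).round(4))
p=cv2.imread('pics/top0.png');a=cv2.resize(p[130:260,120:270],None,fx=5,fy=4.6,interpolation=cv2.INTER_CUBIC);cv2.imwrite('pics/c1.png',a)
p=cv2.imread('pics/scene0.png');a=cv2.resize(p[90:210,280:430],None,fx=5,fy=5,interpolation=cv2.INTER_CUBIC);cv2.imwrite('pics/c2.png',a)
E
```

```text
blue [419.32217573 215.9623431 ] [410 209  19  14 239] [ 0.57751432 -0.352572    0.03      ] ((419.0, 215.5), (13.0, 18.0), 90.0)
headall [419.00841751 217.13468013] [400 209  39  21 594]
wood [419.10745402 265.1142304 ] [ 412  223   16   84 1033]
225 413.0 424.0 [ 0.5574 -0.3529  0.026 ] 0.0269
235 413.0 424.0 [ 0.5348 -0.3528  0.026 ] 0.0268
245 413.0 424.0 [ 0.5123 -0.3527  0.026 ] 0.0268
255 413.0 424.0 [ 0.4899 -0.3526  0.026 ] 0.0267
265 413.0 425.0 [ 0.4676 -0.3536  0.026 ] 0.0289
275 414.0 425.0 [ 0.4454 -0.3546  0.026 ] 0.0266
285 414.0 425.0 [ 0.4232 -0.3545  0.026 ] 0.0266
295 415.0 425.0 [ 0.4012 -0.3555  0.026 ] 0.0243
305 415.0 426.0 [ 0.3792 -0.3565  0.026 ] 0.0265
tail [ 0.37478832 -0.35431716  0.026     ]
orange [213.99003322 215.54928018] [160 206  92  24 903]
251 216 [0.5666 0.023  0.075 ] [0.5697 0.0267 0.035 ]
249 228 [0.5405 0.0267 0.075 ] [0.5425 0.0305 0.035 ]
247 229 [0.5382 0.0309 0.075 ] [0.5401 0.0349 0.035 ]
160 210 [0.5759 0.2224 0.075 ] [0.5794 0.2344 0.035 ]
162 206 [0.5848 0.2184 0.075 ] [0.5886 0.2302 0.035 ]
250 211 [0.5775 0.0255 0.075 ] [0.581  0.0292 0.035 ]Traceback (most recent call last):
  File "<stdin>", line 21, in <module>
  File "<stdin>", line 6, in blob
    return _wrapfunc(a, 'argmax', axis=axis, out=out, **kwds)
    return bound(*args, **kwds)
ValueError: attempt to get argmax of an empty sequence
```

```bash
python3 - <<'E'
from h import *
p=cv2.imread('pics/top0.png');a=cv2.resize(p[130:260,120:270],None,fx=5,fy=4.6,interpolation=cv2.INTER_CUBIC);cv2.imwrite('pics/c1.png',a)
p=cv2.imread('pics/scene0.png');a=cv2.resize(p[90:210,280:430],None,fx=5,fy=5,interpolation=cv2.INTER_CUBIC);cv2.imwrite('pics/c2.png',a)
E
```

```text
(no output)
```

View pics/c1.png

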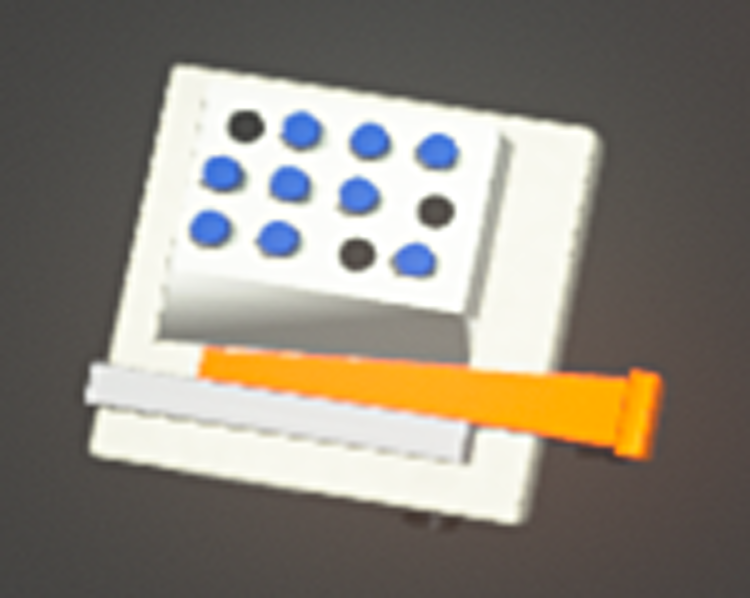

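View pics/c2.png

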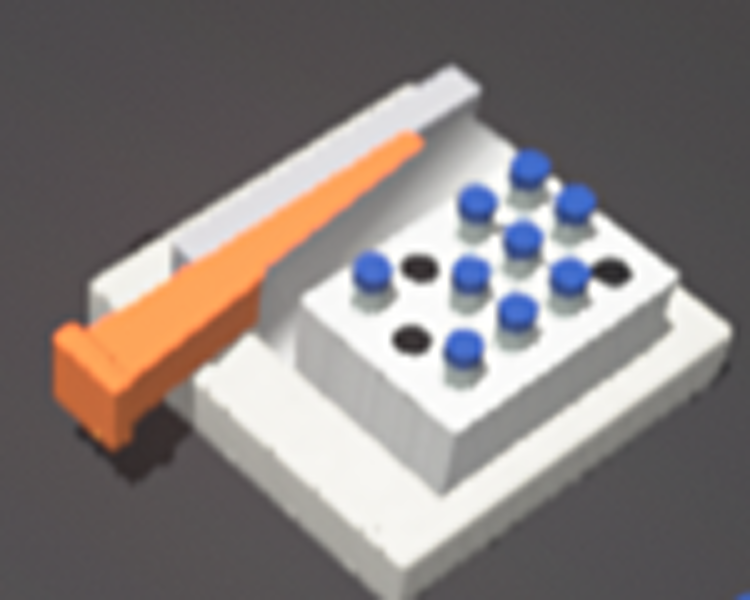

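```bash
python3 - <<'E'
from h import *
ct=get_calibration('top'); cs=get_calibration('scene')
C=np.array([onplane(ct,120+x/5-.4,130+y/4.6-.4,.035) for x,y in [(175,65),(598,130),(522,522),(92,455)]])
print(C.round(4),C.mean(0))
for i in range(4): d=C[(i+1)%4]-C[i]; print(np.linalg.norm(d[:2]).round(4),np.degrees(np.arctan2(d[1],d[0])).round(2))
for x,y in [(662,372),(650,458)]: print('top',onplane(ct,120+x/5-.4,130+y/4.6-.4,.075))
for x,y,z in [(55,335,.075),(118,397,.075),(118,450,.035),(57,392,.035)]: print('sc',onplane(cs,280+x/5-.4,90+y/5-.4,z))
for th in [-8,-9,-10]:
  t=np.radians(th);ex=np.array([np.cos(t),np.sin(t)]);ey=np.array([-ex[1],ex[0]]);c=C.mean(0)[:2]
  print(th,c-.039*ex-.165*ey,c-.039*ex-.125*ey,ey)
E
```

```text
[[0.7324 0.2536 0.035 ]
 [0.7025 0.0572 0.035 ]
 [0.5073 0.086  0.035 ]
 [0.5362 0.2828 0.035 ]] [0.61961681 0.16990833 0.035     ]
0.1986 -98.64
0.1973 171.63
0.199 81.65
0.1983 -8.47
top [0.57872144 0.02115512 0.075     ]
top [0.53798295 0.02528665 0.075     ]
sc [0.54241798 0.02837191 0.075     ]
sc [0.58322005 0.02094474 0.075     ]
sc [0.58131636 0.02450344 0.035     ]
sc [0.54152452 0.03070624 0.035     ]
-8 [0.5580328  0.01194185] [0.56359972 0.05155257] [0.1391731  0.99026807]
-9 [0.55528528 0.0130407 ] [0.56154266 0.05254823] [0.15643447 0.98768834]
-10 [0.55255736 0.01418733] [0.55950329 0.05357964] [0.17364818 0.98480775]
```

>>> drive_tool --steps '[[-1,[0.387,-0.885,-0.06],[0,0,15.8]],[-1,[0.387,-0.885,-0.06],[0,0,15.8]],[-1,[0.387,-0.885,-0.06],[0,0,15.8]],[-1,[0.387,-0.885,-0.06],[0,0,15.8]],[-1,[0.387,-0.885,-0.06],[0,0,15.8]],[-1,[0.387,-0.885,-0.06],[0,0,15.8]],[-1,[0.387,-0.885,-0.06],[0,0,15.8]],[-1,[0.387,-0.885,-0.06],[0,0,15.8]],[-1,[0.387,-0.885,-0.06],[0,0,15.8]],[-1,[0.387,-0.885,-0.06],[0,0,15.8]],[-1,[0.387,-0.885,-0.06],[0,0,15.8]],[-1,[0.387,-0.885,-0.06],[0,0,15.8]],[-1,[0.387,-0.885,-0.06],[0,0,15.8]],[-1,[0.387,-0.885,-0.06],[0,0,15.8]],[-1,[0.387,-0.885,-0.06],[0,0,15.8]],[-1,[0.387,-0.885,-0.06],[0,0,15.8]],[-1,[0.387,-0.885,-0.06],[0,0,15.8]],[-1,[0.387,-0.885,-0.06],[0,0,15.8]],[-1,[0.387,-0.885,-0.06],[0,0,15.8]],[-1,[0.387,-0.885,-0.06],[0,0,15.8]]]' --force 80

```text
time: 1.77
position: [0.4721, -0.231, 0.1929]
ee_rot: [-2.199, -2.242, -0.0]
force: [1.2, 1.1, 0.8]
finger_gap: 0.0855
```

>>> drive_tool --steps '[[-1,[0.054,-0.122,-0.04],[0,0,0]],[-1,[0.054,-0.122,-0.04],[0,0,0]],[-1,[0.054,-0.122,-0.04],[0,0,0]],[-1,[0.054,-0.122,-0.04],[0,0,0]],[-1,[0.054,-0.122,-0.04],[0,0,0]],[-1,[0.054,-0.122,-0.04],[0,0,0]]]'

```text
time: 2.27
position: [0.5254, -0.3511, 0.152]
ee_rot: [-2.198, -2.24, -0.0]
force: [0.1, -0.1, 0.6]
finger_gap: 0.0855
```

```bash
python3 - <<'E'
from h import *
print(read_state()['position'],read_state()['time'])
c=get_calibration('wrist');print(c);snap('wrist','w1.png')
np.savez('w1.npz',**c)
E
```

```text
[ 0.52541966 -0.35106274  0.15198348] 2.2667
{'camera_matrix': array([[300.47952435,   0.        , 272.1333392 ],
       [  0.        , 300.47952435, 212.85958376],
       [  0.        ,   0.        ,   1.        ]]), 'eye': array([ 0.45172341, -0.3518302 ,  0.28024565]), 'orientation': array([-0.22562314, -0.23330923,  1.57734073])}
```

View pics/w1.png

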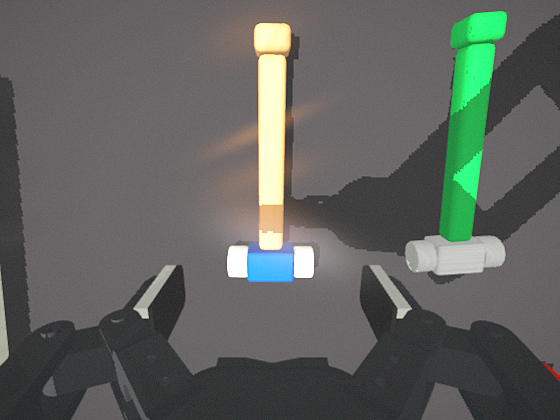

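The wrist view shows the mallet handle along column 272, the blue head spanning (248–294, 243–281), and the white faces at columns 228 and 313. Next I'll cast rays.

```bash
python3 - <<'E'
from h import *
c=dict(np.load('w1.npz'))
for n,u,v,z in [('face L',228,262,.015),('face R',313.5,262,.015),('blue back edge',271,243.5,.03),('handle a L',261,230,.02),('a R',283,230,.02),('b L',261,100,.02),('b R',284.5,100,.02),('knob end',272,24,.027)]:
    print(n,onplane(c,u,v,z).round(4))
im=cv2.cvtColor(cv2.imread('pics/w1.png'),cv2.COLOR_BGR2HSV)
for r in (70,100,140,180,220,240):
    row=im[r,240:310]; k=np.where((row[:,1]>60)&(row[:,2]>110)&(row[:,0]<30))[0]+240
    print(r,k.min(),k.max(),((onplane(c,k.min(),r,.02)+onplane(c,k.max()+1,r,.02))/2).round(4))
m=cv2.inRange(im,(105,120,60),(130,255,255)); ys,xs=np.where(m[230:300,230:310]); print('blue',ys.min()+230,ys.max()+230,xs.min()+230,xs.max()+230)
E
```

```text
face L [ 0.5818 -0.3915  0.015 ]
face R [ 0.5803 -0.3087  0.015 ]
blue back edge [ 0.5555 -0.3503  0.03  ]
handle a L [ 0.5465 -0.3597  0.02  ]
a R [ 0.5461 -0.3395  0.02  ]
b L [ 0.4343 -0.3607  0.02  ]
b R [ 0.4339 -0.3416  0.02  ]
knob end [ 0.3818 -0.3527  0.027 ]
70 258 286 [ 0.4118 -0.3518  0.02  ]
100 258 285 [ 0.4341 -0.3517  0.02  ]
140 240 284 [ 0.4659 -0.3591  0.02  ]
180 249 283 [ 0.4999 -0.3553  0.02  ]
220 259 289 [ 0.5366 -0.3475  0.02  ]
240 259 282 [ 0.5562 -0.3503  0.02  ]
blue 246 281 247 293
```

>>> drive_tool --steps '[[-1,[0.002,0,-0.035],[0,0,0]],[-1,[0.002,0,-0.07],[0,0,0]],[-1,[0.002,0,-0.1],[0,0,0]],[-1,[0.002,0,-0.12],[0,0,0]],[-1,[0.002,0,-0.13],[0,0,0]],[-1,[0.002,0,-0.135],[0,0,0]],[-1,[0.002,0,-0.135],[0,0,0]],[-1,[0.002,0,-0.135],[0,0,0]]]'

```text
time: 2.98
position: [0.5291, -0.3513, 0.021]
ee_rot: [2.196, 2.242, 0.001]
force: [0.5, -0.0, -0.0]
finger_gap: 0.0853
```

>>> drive_tool --steps '[[-1,[-0.001,0,-0.004],[0,0,0]],[-1,[-0.001,0,-0.004],[0,0,0]],[1,[-0.001,0,-0.004],[0,0,0]],[1,[-0.001,0,-0.004],[0,0,0]],[1,[-0.001,0,-0.004],[0,0,0]],[1,[-0.001,0,-0.004],[0,0,0]],[1,[-0.001,0,-0.004],[0,0,0]],[1,[-0.001,0,-0.004],[0,0,0]],[1,[-0.001,0,-0.004],[0,0,0]],[1,[-0.001,0,-0.004],[0,0,0]],[1,[-0.001,0,-0.004],[0,0,0]],[1,[-0.001,0,-0.004],[0,0,0]]]' --force 80

```text
time: 3.98
position: [0.5272, -0.3512, 0.0151]
ee_rot: [2.199, 2.243, 0.0]
force: [0.5, -0.6, 2.7]
finger_gap: 0.0204
```

```bash
python3 - <<'E'
from h import *
snap('wrist','w2.png');snap('scene','s2.png')
E
```

```text
(no output)
```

View pics/w2.png

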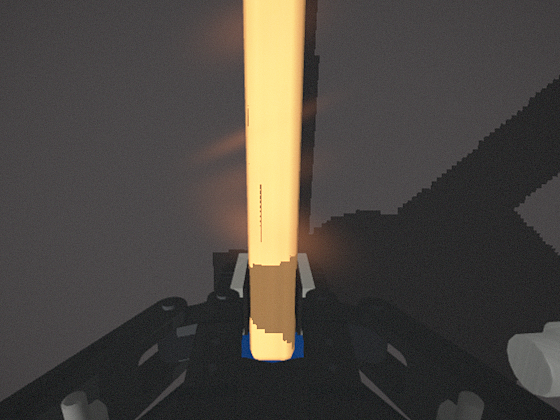

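The mallet is gripped, with the handle centred between the pads. Next I'll lift it, carry it over the hammer, and look.

>>> drive_tool --steps '[[1,[0,0,0.03],[0,0,0]],[1,[0,0,0.06],[0,0,0]],[1,[0,0,0.09],[0,0,0]],[1,[0,0,0.12],[0,0,0]],[1,[-0.002,0.025,0.12],[0,0,-1]],[1,[-0.005,0.055,0.12],[0,0,-2]],[1,[-0.008,0.085,0.12],[0,0,-3]],[1,[-0.011,0.115,0.12],[0,0,-4]],[1,[-0.014,0.145,0.12],[0,0,-5]],[1,[-0.017,0.175,0.12],[0,0,-6]],[1,[-0.02,0.205,0.12],[0,0,-7]],[1,[-0.023,0.235,0.12],[0,0,-8]],[1,[-0.026,0.265,0.12],[0,0,-9]],[1,[-0.028,0.29,0.12],[0,0,-9.5]],[1,[-0.028,0.303,0.12],[0,0,-9.5]],[1,[-0.028,0.303,0.09],[0,0,-9.5]],[1,[-0.028,0.303,0.06],[0,0,-9.5]],[1,[-0.028,0.303,0.042],[0,0,-9.5]],[1,[-0.028,0.303,0.04],[0,0,-9.5]],[1,[-0.028,0.303,0.04],[0,0,-9.5]]]'

```text
time: 5.75
position: [0.4969, -0.0475, 0.0523]
ee_rot: [-2.374, -2.051, 0.006]
force: [0.0, 0.1, -2.3]
finger_gap: 0.0207
```

```bash
python3 - <<'E'
from h import *
s=read_state();print(s['position'],s['ee_rot'],s['force'],s['finger_gap'])
snap('scene','s3.png');snap('top','t3.png')
p=cv2.imread('pics/top0.png')
for n,f,a in (('t3','c3',(slice(180,320),slice(150,320))),('s3','c4',(slice(80,240),slice(180,380)))):
    p=cv2.imread('pics/%s.png'%n)[a]; cv2.imwrite('pics/%s.png'%f,cv2.resize(p,None,fx=3.7,fy=3.7,interpolation=cv2.INTER_CUBIC))
E
```

```text
[ 0.49687564 -0.04745361  0.05231122] [-2.37354243 -2.0505183   0.0055528 ] [ 0.04278186  0.05656655 -2.2629835 ] 0.020699200462546728
```

View pics/c3.png

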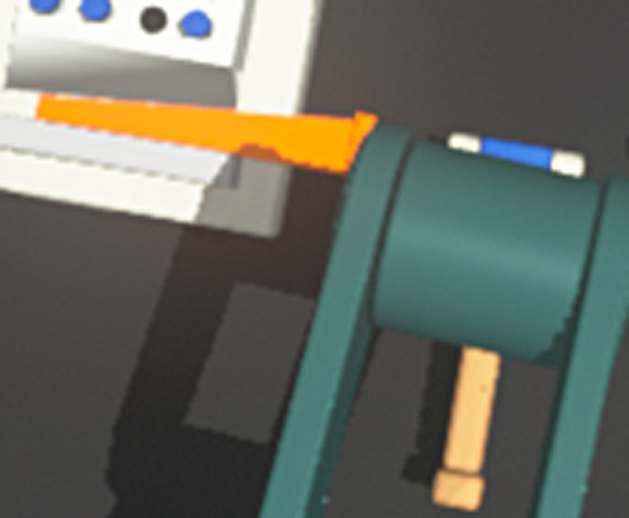

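View pics/c4.png

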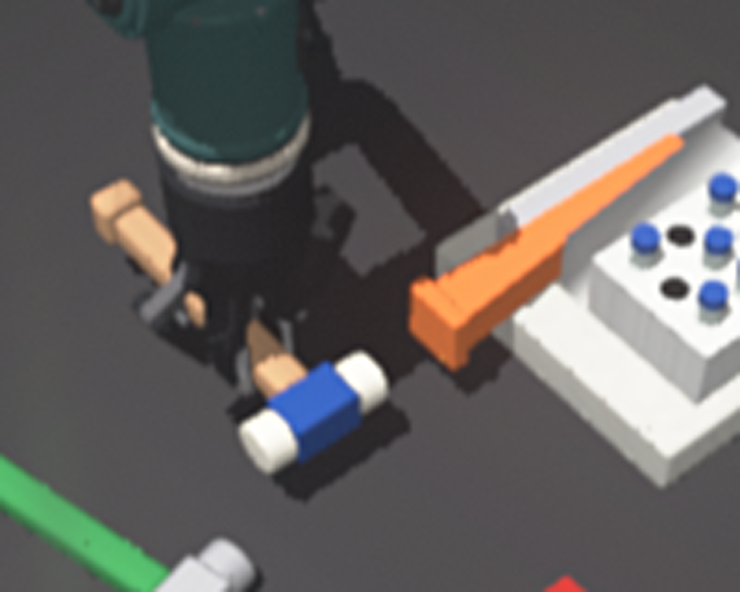

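The mallet is level in front of the wedge, aligned to within about 2 mm with a gap of about 40 mm. Next I'll advance along (0.146, 0.989).

>>> drive_tool --steps '[[1,[0.003,0.01,0.002],[0,0,0]],[1,[0.005,0.02,0.003],[0,0,0]],[1,[0.006,0.028,0.003],[0,0,0]],[1,[0.0065,0.032,0.003],[0,0,0]],[1,[0.007,0.036,0.003],[0,0,0]],[1,[0.0075,0.039,0.003],[0,0,0]],[1,[0.008,0.042,0.003],[0,0,0]],[1,[0.0085,0.045,0.003],[0,0,0]],[1,[0.009,0.048,0.003],[0,0,0]],[1,[0.0095,0.051,0.003],[0,0,0]],[1,[0.01,0.054,0.003],[0,0,0]]]' --force 100

```text
time: 6.77
position: [0.5084, 0.0047, 0.0577]
ee_rot: [2.378, 2.052, -0.005]
force: [-2.8, -5.7, -1.0]
finger_gap: 0.0198
```

>>> drive_tool --steps '[[1,[0.0003,0.002,0],[0,0,0]],[1,[0.0006,0.004,0],[0,0,0]],[1,[0.0009,0.006,0],[0,0,0]],[1,[0.0012,0.008,0],[0,0,0]],[1,[0.0015,0.01,0],[0,0,0]]]'

```text
time: 7.18
position: [0.51, 0.0146, 0.0577]
ee_rot: [2.378, 2.052, -0.005]
force: [-2.7, -4.3, -0.8]
finger_gap: 0.0201
```

>>> drive_tool --steps '[[1,[0.0002,0.0015,0],[0,0,0]],[1,[0.0004,0.003,0],[0,0,0]]]'

```text
time: 7.35
position: [0.5104, 0.0175, 0.0577]
ee_rot: [2.378, 2.051, -0.004]
force: [-1.7, -3.6, -0.7]
finger_gap: 0.0202
```

>>> drive_tool --steps '[[1,[0.0002,0.0015,0],[0,0,0]],[1,[0.0004,0.003,0],[0,0,0]]]'

```text
time: 7.52
position: [0.5109, 0.0205, 0.0577]
ee_rot: [2.378, 2.051, -0.004]
force: [-1.7, -5.2, -0.9]
finger_gap: 0.0199
```

>>> drive_tool --steps '[[1,[0.0002,0.001,0],[0,0,0]],[1,[0.0003,0.002,0],[0,0,0]]]'

```text
time: 7.68
position: [0.5112, 0.0225, 0.0577]
ee_rot: [2.378, 2.051, -0.004]
force: [-2.0, -5.1, -1.8]
finger_gap: 0.0198
```

>>> drive_tool --steps '[[1,[0.0002,0.001,0],[0,0,0]],[1,[0.0003,0.002,0],[0,0,0]]]'

```text
time: 7.85
position: [0.5115, 0.0245, 0.0577]
ee_rot: [2.378, 2.051, -0.004]
force: [-2.1, -5.4, -1.2]
finger_gap: 0.0205
```

>>> drive_tool --steps '[[1,[0.0002,0.001,0],[0,0,0]],[1,[0.0003,0.002,0],[0,0,0]]]'

```text
time: 8.02
position: [0.5114, 0.025, 0.0578]
ee_rot: [2.377, 2.05, -0.009]
force: [-3.9, -11.2, 0.4]
finger_gap: 0.0207
```

>>> drive_tool --steps '[[1,[0.0002,0.001,0],[0,0,0]],[1,[0.0003,0.002,0],[0,0,0]]]'

```text
time: 8.18
position: [0.5114, 0.0252, 0.0578]
ee_rot: [2.376, 2.047, -0.014]
force: [-5.4, -15.6, 0.9]
finger_gap: 0.0199
```

```bash
python3 - <<'E'
from h import *
snap('scene','s5.png');snap('top','t5.png')
for n,f,a in (('t5','c5',(slice(180,320),slice(150,320))),('s5','c6',(slice(80,240),slice(180,380)))):
    p=cv2.imread('pics/%s.png'%n)[a]; cv2.imwrite('pics/%s.png'%f,cv2.resize(p,None,fx=3.7,fy=3.7,interpolation=cv2.INTER_CUBIC))
E
```

```text
(no output)
```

View pics/c6.png

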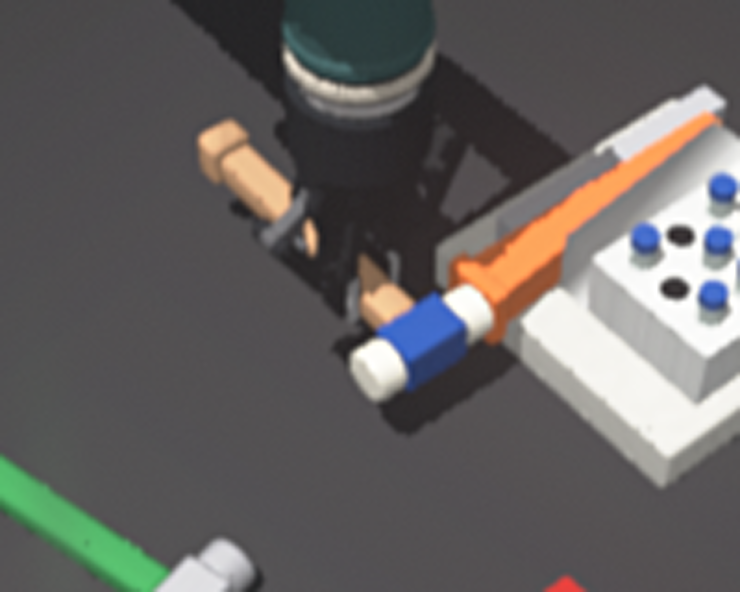

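View pics/c5.png

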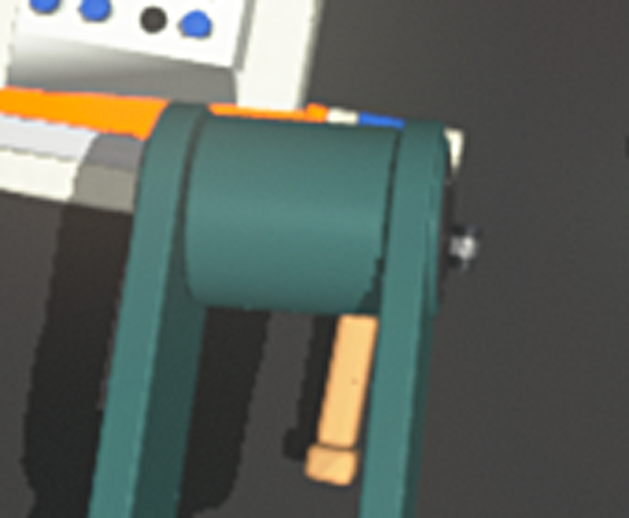

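The wedge has stopped dead: the force rises from 5 to 16 N with no further travel. The scene view shows the white face flat on the orange head. Next I'll draw back.

>>> drive_tool --steps '[[1,[-0.0015,-0.01,0],[0,0,0]],[1,[-0.003,-0.02,0],[0,0,0]],[1,[-0.0045,-0.03,0],[0,0,0]],[1,[-0.0045,-0.03,0],[0,0,0]],[1,[-0.0045,-0.03,0],[0,0,0]],[1,[-0.0045,-0.03,0],[0,0,0]]]'

```text
time: 8.78
position: [0.508, 0.0002, 0.0577]
ee_rot: [-2.377, -2.053, -0.001]
force: [0.2, 0.1, -2.5]
finger_gap: 0.0201
```

```bash
python3 - <<'E'
from h import *
snap('scene','s7.png')
for n,f,a in (('s7','c7',(slice(80,240),slice(180,380))),):
    p=cv2.imread('pics/%s.png'%n)[a]; cv2.imwrite('pics/%s.png'%f,cv2.resize(p,None,fx=3.7,fy=3.7,interpolation=cv2.INTER_CUBIC))
cs=get_calibration('scene')
E
```

```text
(no output)
```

View pics/c7.png

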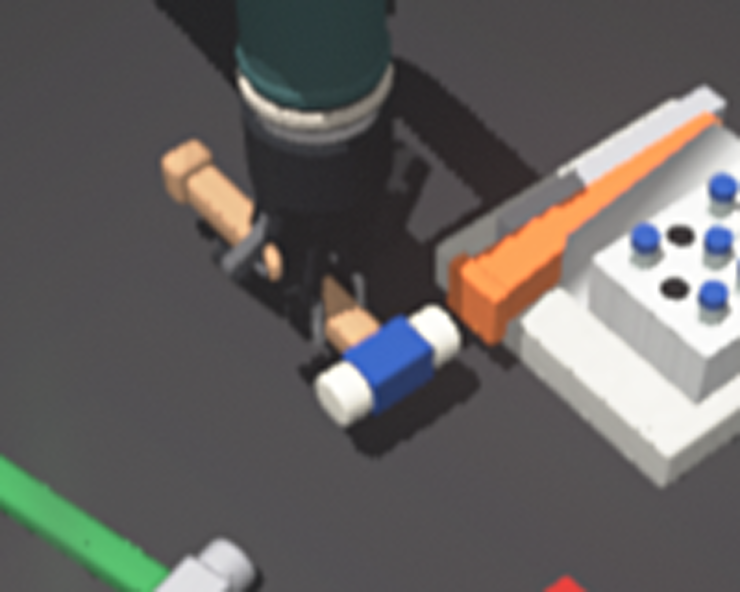

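```bash
python3 - <<'E'
from h import *
cs=get_calibration('scene')
for x,y in [(452,261),(492,291)]: print(onplane(cs,180+x/3.7-.4,80+y/3.7-.4,.075))
E
```

```text
[0.54796788 0.05690983 0.075     ]
[0.57894514 0.05510929 0.075     ]
```

>>> drive_tool --steps '[[1,[0.0012,0.008,0],[0,0,0]],[1,[0.0022,0.015,0],[0,0,0]],[1,[0.0028,0.019,0],[0,0,0]],[1,[0.0033,0.022,0],[0,0,0]],[1,[0.0036,0.024,0],[0,0,0]],[1,[0.0039,0.026,0],[0,0,0]],[1,[0.0041,0.0275,0],[0,0,0]],[1,[0.0043,0.029,0],[0,0,0]]]'

```text
time: 9.5
position: [0.5113, 0.0252, 0.0579]
ee_rot: [2.375, 2.049, -0.012]
force: [-5.1, -15.2, 1.3]
finger_gap: 0.0201
```

>>> drive_tool --steps '[[1,[-0.0015,-0.01,0],[0,0,0]],[1,[-0.004,-0.025,0],[0,0,0]],[1,[-0.006,-0.045,0],[0,0,0]],[1,[-0.01,-0.065,0],[0,0,0]],[1,[-0.01,-0.073,0],[0,0,0]],[1,[-0.01,-0.073,-0.015],[0,0,0]],[1,[-0.01,-0.073,-0.027],[0,0,0]],[1,[-0.01,-0.073,-0.034],[0,0,0]],[1,[-0.01,-0.073,-0.038],[0,0,0]],[1,[-0.01,-0.073,-0.04],[0,0,0]],[1,[-0.01,-0.073,-0.04],[0,0,0]],[1,[-0.01,-0.073,-0.04],[0,0,0]]]'

```text
time: 10.5
position: [0.5028, -0.0438, 0.0182]
ee_rot: [2.377, 2.054, 0.001]
force: [-0.7, -0.1, -3.0]
finger_gap: 0.0197
```

>>> drive_tool --steps '[[1,[0,0,-0.001],[0,0,0]],[1,[0,0,-0.002],[0,0,0]],[1,[0,0,-0.003],[0,0,0]],[1,[0,0,-0.003],[0,0,0]]]'

```text
time: 10.83
position: [0.5027, -0.044, 0.0151]
ee_rot: [2.377, 2.053, 0.001]
force: [0.3, -0.3, -1.7]
finger_gap: 0.0202
```

```bash
python3 - <<'E'
from h import *
snap('scene','s8.png');snap('top','t8.png')
E
```

```text
(no output)
```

View pics/s8.png

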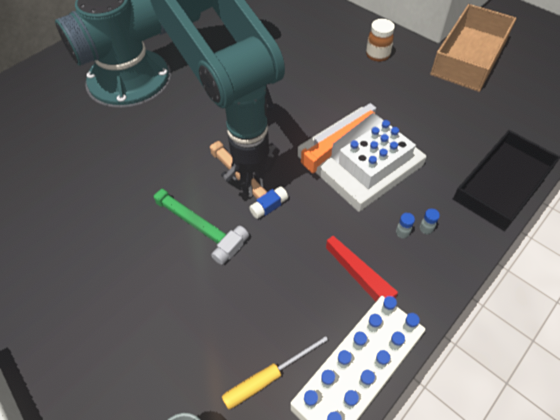

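The scene view shows the mallet on the bench with its head at (268,202), clear of both the wedge and the hammer. The force shows light contact, so I'll release.

>>> drive_tool --steps '[[0.3,[0,0,-0.0005],[0,0,0]],[-0.2,[0,0,-0.0005],[0,0,0]],[-0.2,[0,0,-0.0005],[0,0,0]],[-0.2,[0,0,-0.0005],[0,0,0]],[-0.2,[0,0,-0.0005],[0,0,0]],[-0.2,[0,0,0.01],[0,0,0]],[-0.2,[0,0,0.03],[0,0,0]],[-0.2,[0,0,0.06],[0,0,0]],[-0.2,[0,0,0.1],[0,0,0]],[-0.2,[0,0,0.14],[0,0,0]],[-0.2,[-0.04,0,0.17],[0,0,0]],[-0.2,[-0.08,0,0.19],[0,0,0]],[-0.2,[-0.12,0,0.2],[0,0,0]],[-0.2,[-0.12,0,0.2],[0,0,0]],[-0.2,[-0.12,0,0.2],[0,0,0]]]'

```text
time: 12.18
position: [0.3811, -0.044, 0.2178]
ee_rot: [2.374, 2.05, 0.005]
force: [-1.5, 0.2, 0.9]
finger_gap: 0.0515
```

```bash
python3 - <<'E'
from h import *
s=read_state();print(s['position'],s['force'],np.abs(s['qd']).max())
snap('scene','s9.png');snap('top','t9.png')
E
```

```text
[ 0.3810868  -0.04403423  0.21780461] [-1.46829098  0.21815299  0.94075711] 0.08399382645587478
```

View pics/s9.png

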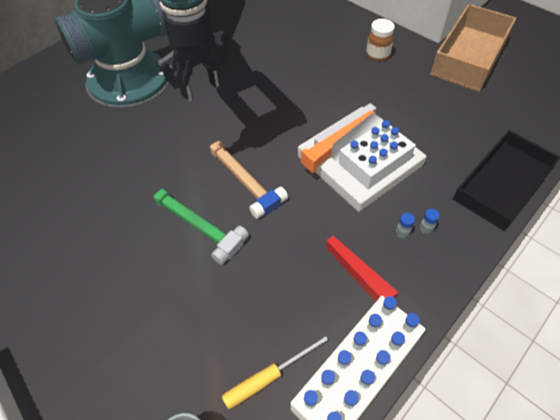

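View pics/t9.png

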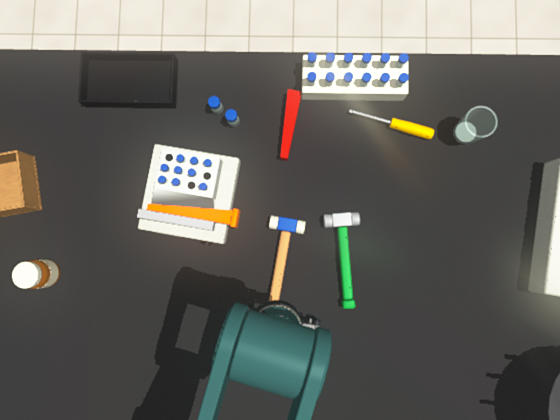

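```bash
python3 - <<'E'
from h import *
ct=get_calibration('top')
t=np.radians(-8.45);ex=np.array([np.cos(t),np.sin(t)]);ey=np.array([-ex[1],ex[0]]);c=np.array([.6196,.1699])
for f in ('top0','t9'):
    im=cv2.cvtColor(cv2.imread(f'pics/{f}.png'),cv2.COLOR_BGR2HSV)
    m=cv2.inRange(im,(5,200,120),(22,255,255)); ys,xs=np.where(m[195:245,150:270])
    P=np.array([onplane(ct,x+150.5,y+195,.075)[:2] for x,y in zip(xs,ys)])
    l=(P-c)@ey; print(f,l.min(),np.percentile(l,2),l.max(), 'joint',l.min()+.165)
    g=cv2.inRange(im,(45,100,60),(80,255,255)); ys,xs=np.where(g); print('green',xs.mean(),ys.mean())
a=cv2.resize(cv2.imread('pics/s9.png')[80:240,180:380],None,fx=4,fy=3.7,interpolation=cv2.INTER_CUBIC);cv2.imwrite('pics/c9.png',a)
E
```

```text
top0 -0.15438471675299492 -0.15223994496822577 0.044461755981949756 joint 0.010615283247005086
green 345.1712104689204 268.59760087241006
t9 -0.12639993275976222 -0.12403365802899699 0.06826376596567596 joint 0.03860006724023779
green 345.2288228822882 268.8503850385039
```

View pics/c9.png

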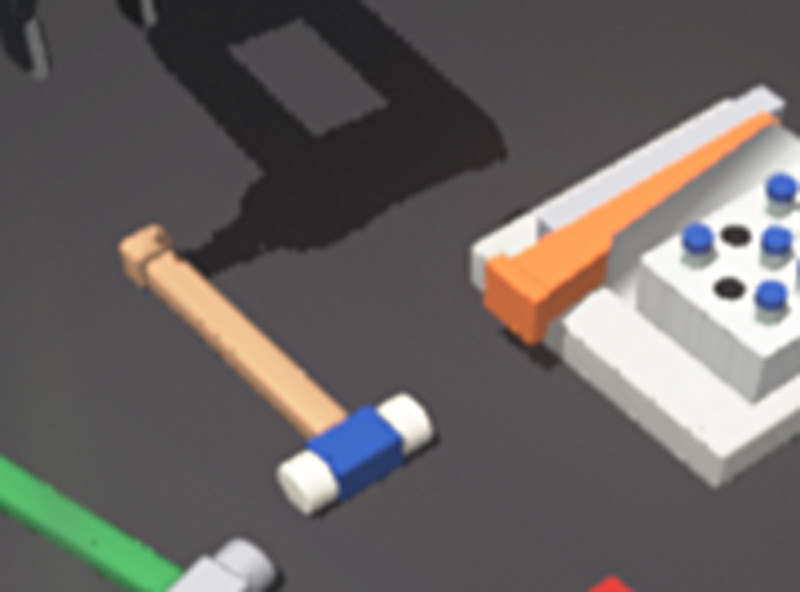

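The wedge measures 0.0386 m in, within measurement error of 0.040, and both contacts stopped dead. The mallet lies flat and clear, and the hammer hasn't moved. Next I'll hand in.

```bash
python3 -c "
from cell import *
job_done()"
```

```text
the job is handed in; nothing more can be done
```

The wedge is driven home with the blue mallet, and the job was handed in at about 12 s; it gave no verdict.

- **Driving:** I pushed the wedge steadily with the mallet at about 5 N until it stopped. The force then rose to about 16 N with under 1 mm of further movement.
- **Second tap:** I drew the mallet back about 25 mm and tapped once more. It stopped at the same place with about 15 N.
- **Laying down:** The mallet lies flat on the bench between the wedge and the hammer, about 0.1 m from the striking face. The arm was backed well clear.
- **Last checks:**
  - The top view puts the wedge at about 0.0386 m, just above the 0.0375 m limit, where 0.040 m is fully home. I put the difference down to a measurement error of about 2 mm, because the wedge stopped dead both times.
  - The scene view and the arm's position at contact both placed the striking face 4 to 5 mm further in than expected. I took this as measurement error, probably with some turning of the mallet in the grip.
  - The hammer's image moved less than 0.3 pixel, which is under 1 mm.

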